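# Steady the rocking instrument stand

## Task

The instrument stand on the desk rocks because its left and right screw feet are too short. Working round the gantry posts, push the bars of the star handles on those two feet round, clockwise from above, until the stand is level and bears firmly on all four feet without wobbling. Leave the stand where it is and do not disturb the things standing round it.

Things in the scene. Friction and masses are not known exactly. Their poses are not given: they have to be found in the camera images.
- stand: aluminium stand, loose, about 2.6 kg with all it carries: round plate 168 mm across, 12 mm thick, with four 40 mm wide lugs out to 123 mm from its centre. Origin: centre, at sole level, 42 mm below the plate's top; z: the plate's normal. Feet are 105 mm from the centre: fixed ones at -x (front, nearest the robot) and +x (rear), screw feet at +y (left) and -y (right)
- plate_top (a point): centre of the stand's plate, on its top face. Bolted on the plate: a mirror mount 34 mm high and a microscope objective 50 mm high, both centred within 60 mm of the centre, and a gantry (two posts and a crossbar, next entries). The plate below both star handles is clear
- left_post (a point): top of the gantry post nearer the left handle: upright steel post 13 mm thick from the plate to 163 mm above the stand's origin, 76 mm from the left handle's axis, so a hand turning that handle must keep out of the post's side of the circle. A crossbar (14 mm wide, 12 mm high, ends 7 mm past the posts' axes) lies on both posts
- right_post (a point): top of the other gantry post, of the same size, 76 mm from the right handle's axis
- star_left_hub (a point): star handle on the left screw foot: steel hub (22 mm across, 16 mm high) with three level bars (7 mm thick) 120 degrees apart, each with a 12 mm black ball 42 mm from the axis. Point: hub centre, on the axis, at bar height; it sinks with the foot. When it is 24.5 mm above the plate's top (along the stand's z) the foot is as long as the fixed feet; at the start it is 3 to 7 mm higher
- star_left_bar (a point): centre of the ball on one of the left handle's three bars. Turned clockwise from above, handle and foot go down together 1.6 mm per radian (10 mm a turn), which lifts that side of the stand; it stays where left and turns with about 0.06 N m (2 N at a bar). Closed fingertips fit between two bars and can push a bar round
- star_right_hub (a point): star handle on the right screw foot, the same in all sizes and measures as the left. Point: hub centre, on the axis, at bar height
- star_right_bar (a point): centre of the ball on one of the right handle's three bars; it works as the left one
- sole_front: rubber sole of the fixed front foot (29 mm across, 6 mm thick); it gives about 0.8 mm under a quarter of the stand's weight. Origin: centre of its underside
- sole_rear: rubber sole of the fixed rear foot, as above
- sole_left: rubber sole of the left screw foot, as above; origin at the centre of its underside
- sole_right: rubber sole of the right screw foot, as above; origin at the centre of its underside
- dropper_bottle_mid (a point): bystander: amber dropper bottle, 33 mm across, 94 mm high, standing front left of the stand; point half-way up
- front_vial_mid (a point): bystander: sample vial, 26 mm across, 53 mm high, standing front right of the stand; point half-way up
- rear_vial_mid (a point): bystander: sample vial, 26 mm across, 53 mm high, standing rear left of the stand; point half-way up
- objective_mid (a point): bystander: spare microscope objective, 27 mm across, 50 mm high, standing rear right of the stand; point half-way up
- pliers_mid (a point): bystander: long-nose pliers lying flat, 140 mm long, on the right of the stand; point at the middle

How it is judged:
At the end, for the whole second after the job is handed in: Each of the four soles carries at least 0.8 N of the stand's weight, the plate is level within 0.02 rad, and the stand is at rest within 30 mm of where it stood (contact force between each of sole_front, sole_rear, sole_left, sole_right and anything else above 0.8 N and angle between stand's own z axis and vertical below 0.02 rad and linear speed of stand below 0.01 m/s and distance of stand from where it was at the start of the episode below 0.03 m); the robot touches nothing.
It fails at once if the stand is shoved more than 30 mm from where it stood (distance of stand from where it was at the start of the episode above 0.03 m).
It fails at once if the stand is tipped more than 0.15 rad (angle between stand's own z axis and vertical above 0.15 rad).
It fails at once if a bystander (bottle, vials, objective, pliers) is moved more than 30 mm or tipped over (distance of any of dropper_bottle_mid, front_vial_mid, rear_vial_mid, objective_mid, pliers_mid from where it was at the start of the episode above 0.03 m or angle between any of dropper_bottle_mid, front_vial_mid, rear_vial_mid, objective_mid's own z axis and vertical above 0.5 rad).
It also fails if it takes over 72 s, if anything falls off the work surface, if the arm or the gripper's body presses on something with over 40 N, if the wrist force passes 120 N, or if a joint passes its speed limit or range.

## Robot

A 6-joint arm with a two-finger parallel gripper is mounted at the origin on a cart in front of the work surface, level with it; the furniture and walls round the work are solid. World frame = base frame: x ahead of the robot, y to its left, z up, the work surface at z = 0. Lengths are in m, angles in rad, forces in N, time in s.
With the tool pointing down it reaches from about 0.35 to 0.975 m from the base axis. Payload 4.9 kg.
Tool frame: the origin (TCP) lies on the front face of the gripper's body, between the roots of the fingers; the fingertips stand ctrl.tip_extent ahead of it and the grasp point (between the pads) lies 54 mm ahead of it (ctrl.tip_extent is the distance from the TCP to the fingertips, in m); z points along the fingers, y is the line along which they close (so a half turn about z gives the same grasp; the last joint's range is limited). The gripper opens to 85 mm and grips with 20 to 120 N. Pads are 22 mm wide; open, the fingers measure 114 mm over their backs; the gripper's body (76 mm by 85 mm) begins 54 mm behind the grasp point. The pads swing forward as they close: fully open they stand 13 mm farther back than shut.
Start: joints at [1.145, 0.053, 1.613, -0, 1.476, -0.119], TCP at [0.189, 0.596, 0.304] pointing down, gripper open.
Joint ranges: [-3.01, 3.01], [-1.01, 2.22], [0.06, 2.58], [-1.02, 4.17], [0.09, 2.62], [-3.14, 3.14]. Speed limits (rad/s): [2.57, 2.57, 3.14, 3.14, 3.14, 3.14].

## Interface

Orientations are given as a rotation vector (axis times angle).
In Python, from station import ctrl gives the robot as it stands.
- The arm moves only by the tool apply_moves, never from a script. Its argument "rows" is one flat list of numbers, 6 for each row, row after row: the shift along the tool's x, y, z normalised to -1 to 1, where 1 is 0.6 m, then the turn, a rotation vector about the tool's x, y, z normalised to -1 to 1, where 1 is 90 degrees. A call has 1 to 20 rows; each row is the pose to reach, as a shift and turn from the pose commanded when the call began, along the tool's axes at that moment; what a row does not reach only later rows make up. A row lasts 1/10 s, in which the tool goes at most 50 mm and 8.59 degrees, less where a joint would pass 70% of its speed; a pose out of reach is approached as far as the arm can. A call with a number of a shift or a turn outside -1 to 1 is refused whole. A call with a gripper value outside its range is refused whole. "grip" is the opening, from 0 (shut) to 1 (fully open), set as the call begins (left out, the last holds). The fingers move at their own pace and stop on an object; "grip_force" is the grip in N (left out, the last holds). Time passes only in rows, so rows that repeat a pose let the fingers close. It gives the time, the measured TCP pose, the force, the opening and the grip force at its end, in the units of the state.
- ctrl.get_obs(): the state, without advancing time (a new reading comes with each control period).
- ctrl.get_image(name): name is "side" or "top" or "wrist"; returns (picture, depth): 384x512x3 uint8, blue, green, red; 384x512 float32, m along the optical axis (not along the pixel's ray), 0 where there is no reading.
- ctrl.camera_model(name): a dict with "mtx" (3x3 intrinsics, pixels), "R" (3x3) and "t" (3): a world point X has camera coordinates R X + t; the wrist camera has in their place "tool_from_camera" (4x4, takes a point from camera to tool coordinates, whose origin is the TCP and whose axes are the flange's). Camera axes: x right, y down, z forward; pixel columns grow to the right and rows downward; lengths in m; the calibration is good to about 2 mm. A picture is of the moment at which its call begins: read the wrist's pose just before it. camera_model takes no time and is no camera call.
- ctrl.finish_job(): hands the job in; it is judged then, once.
The state is a dict: "t": time; "q": joint angles; "dq": joint speeds; "effort": joint torques, N m; "tool_pos": TCP position; "tool_rot": TCP orientation; "contact_force": force on the tool from outside, world axes, zero at the start; "wrist_torque": the same for the moment, N m; "opening": finger opening in m; "grip_force": force on a finger pad.
Only numpy, scipy, OpenCV 4.12 (cv2) and the standard library are available. Lean on these libraries where they do the work, as an engineer would, in place of code of your own. Each camera call takes 0.05 s, during which the arm holds its last target. There are 200 camera calls.

## Working session

There is one attempt and no reset: what is moved stays moved. The work goes in short steps, Python scripts to look and compute and a tool call to move; the robot and the scene stay as the last step left them, time stands still between calls to the robot, and variables do not carry over. Pictures are saved under pics/ and viewed, at most 10 in all, crops included, and the job is handed in when it is done.

Besides the shell and the picture viewer there is one more tool, called by a JSON object that holds its "name" and its "arguments". apply_moves: Moves the arm, as the interface text tells. Its arguments: {"type":"object","properties":{"rows":{"type":"array","items":{"type":"number"}},"grip":{"type":"number"},"grip_force":{"type":"number"}},"required":["rows"]}

```bash
ls; mkdir -p pics
python3 - <<'E'
from station import ctrl
import cv2,numpy as np
np.set_printoptions(precision=4,suppress=True)
print(ctrl.get_obs(),ctrl.tip_extent)
for n in("side","top","wrist"):
    im,d=ctrl.get_image(n); cv2.imwrite(f"pics/{n}0.png",im); np.save(f"pics/{n}0.npy",d); print(n,ctrl.camera_model(n))
E
```

```text
pics
{'t': 0.0, 'q': array([ 1.145 ,  0.0534,  1.6143, -0.    ,  1.476 , -0.119 ]), 'dq': array([-0.0003, -0.001 ,  0.0008,  0.0001,  0.0009, -0.0001]), 'effort': array([  0.0017, -39.3677, -37.0182,   0.    ,   0.007 ,  -0.    ]), 'tool_pos': array([0.1885, 0.5954, 0.3027]), 'tool_rot': array([-0.4799, -3.1042,  0.0032]), 'contact_force': array([ 0.4499, -0.4831,  0.096 ]), 'wrist_torque': array([-0.0298,  0.0039, -0.0419]), 'grip_force': 0.0, 'opening': 0.08522630345850621} 0.0726
side {'mtx': array([[397.5339,   0.    , 254.3843],
       [  0.    , 397.5339, 188.3524],
       [  0.    ,   0.    ,   1.    ]]), 'R': array([[ 0.8431, -0.5377, -0.0083],
       [-0.223 , -0.3356, -0.9152],
       [ 0.4894,  0.7735, -0.4028]]), 't': array([-0.4453,  0.2104,  0.6938])}
top {'mtx': array([[447.102 ,   0.    , 251.0415],
       [  0.    , 447.102 , 189.3611],
       [  0.    ,   0.    ,   1.    ]]), 'R': array([[-0.0056, -0.9999, -0.0159],
       [-0.9868,  0.0081, -0.1618],
       [ 0.1619,  0.0147, -0.9867]]), 't': array([0.0183, 0.5407, 1.1566])}
wrist {'mtx': array([[284.3019,   0.    , 254.2519],
       [  0.    , 284.3019, 191.2509],
       [  0.    ,   0.    ,   1.    ]]), 'tool_from_camera': array([[-0.0008, -0.9563, -0.2923,  0.0748],
       [ 1.    , -0.0008, -0.0002,  0.0005],
       [-0.0001, -0.2923,  0.9563, -0.0704],
       [ 0.    ,  0.    ,  0.    ,  1.    ]])}
```

View pics/top0.png

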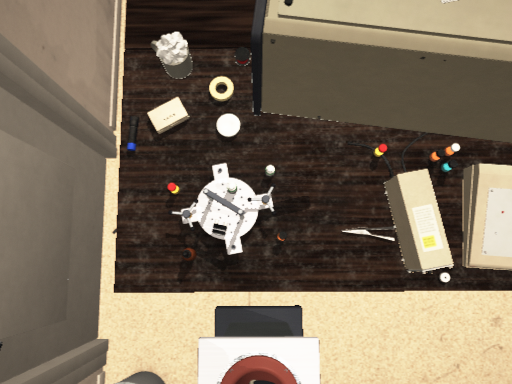

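View pics/side0.png

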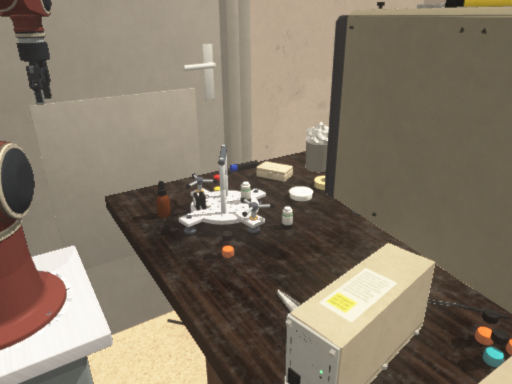

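Run:
```python
import cv2,numpy as np
im=cv2.imread("pics/top0.png")[155:265,150:300]
a=cv2.resize(im,None,fx=5.2,fy=5.2,interpolation=cv2.INTER_CUBIC); cv2.imwrite("pics/top0c.png",a)
im=cv2.imread("pics/side0.png")[135:245,145:305]
a=cv2.resize(im,None,fx=5,fy=5,interpolation=cv2.INTER_CUBIC); cv2.imwrite("pics/side0c.png",a)
```

```text
(no output)
```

View pics/top0c.png

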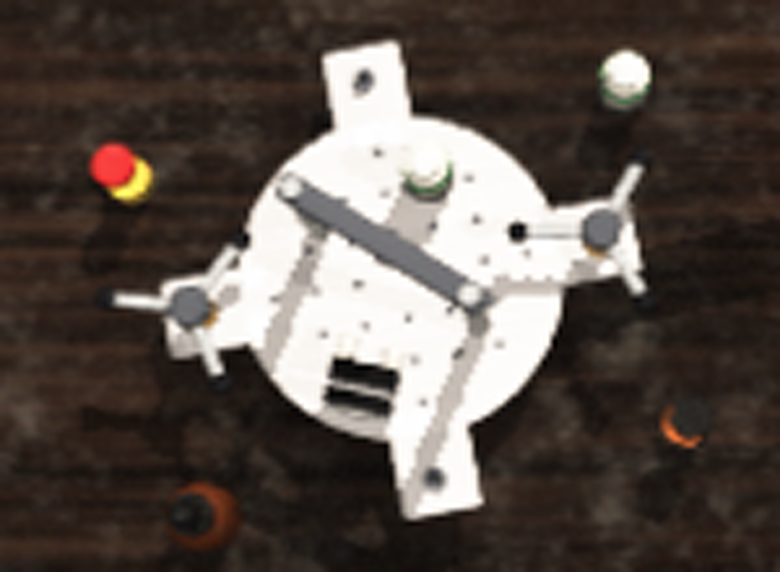

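View pics/side0c.png

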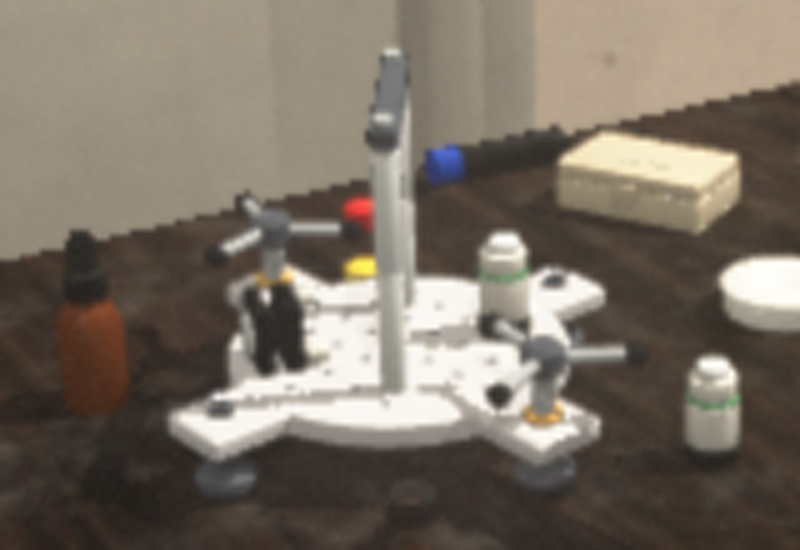

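```bash
cat > h.py <<'E'
import numpy as np,cv2
from station import ctrl
from scipy.spatial.transform import Rotation as Ro
np.set_printoptions(precision=4,suppress=True)
def model(n,obs=None):
    m=ctrl.camera_model(n)
    if n!="wrist": return m["mtx"],m["R"],m["t"]
    T=np.eye(4);T[:3,:3]=Ro.from_rotvec(obs["tool_rot"]).as_matrix();T[:3,3]=obs["tool_pos"]
    W=T@m["tool_from_camera"]; R=W[:3,:3].T
    return m["mtx"],R,-R@W[:3,3]
def atz(M,uv,z):
    K,R,t=M; d=R.T@np.linalg.inv(K)@[uv[0],uv[1],1]; c=-R.T@t
    return c+d*(z-c[2])/d[2]
def atdepth(M,uv,Z):
    K,R,t=M; return R.T@(np.linalg.inv(K)@[uv[0],uv[1],1]*Z-t)
def proj(M,X):
    K,R,t=M; p=K@(R@np.asarray(X)+t); return p[:2]/p[2]
E
python3 - <<'E'
from h import *
M=model("top"); d=np.load("pics/top0.npy")
f=lambda c:(c[0]/5.2+150-.4,c[1]/5.2+155-.4)
for n,c,z in [("Lhub",(190,307),.077),("Rhub",(602,230),.077),("L1",(107,298),.07),("L2",(240,240),.07),("L3",(220,380),.07),
 ("R1",(516,232),.07),("R2",(645,160),.07),("R3",(642,298),.07),("Lpost",(290,187),.175),("Rpost",(470,295),.175),("lugF",(445,510),.042),("lugR",(362,48),.042),("bottle",(190,515),.094),("rvial",(112,165),.053),("fvial",(690,420),.053),("obj",(627,72),.05)]:
    u=f(c); print(n,atz(M,u,z),"depthpt",atdepth(M,u,d[int(round(u[1])),int(round(u[0]))]))
E
```

```text
Lhub [0.473  0.1828 0.077 ] depthpt [0.4731 0.183  0.076 ]
Rhub [ 0.5102 -0.0231  0.077 ] depthpt [ 0.5097 -0.023   0.0809]
L1 [0.4786 0.2258 0.07  ] depthpt [0.4779 0.2246 0.0764]
L2 [0.5075 0.1593 0.07  ] depthpt [0.5064 0.1582 0.0779]
L3 [0.4371 0.1683 0.07  ] depthpt [0.4365 0.1671 0.0776]
R1 [0.5105 0.0201 0.07  ] depthpt [0.5092 0.0199 0.0796]
R2 [ 0.5468 -0.0453  0.07  ] depthpt [ 0.5456 -0.0451  0.0769]
R3 [ 0.4767 -0.0428  0.07  ] depthpt [ 0.4762 -0.0427  0.0744]
Lpost [0.5174 0.1219 0.175 ] depthpt [0.5171 0.1217 0.1766]
Rpost [0.4668 0.0391 0.175 ] depthpt [0.4661 0.0389 0.1813]
lugF [0.3727 0.0573 0.042 ] depthpt [0.3727 0.0573 0.042 ]
lugR [0.6123 0.1007 0.042 ] depthpt [0.6128 0.101  0.0396]
bottle [0.3699 0.1783 0.094 ] depthpt [0.37   0.1786 0.0921]
rvial [0.5494 0.2283 0.053 ] depthpt [0.5485 0.2273 0.058 ]
fvial [ 0.4166 -0.0667  0.053 ] depthpt [ 0.4165 -0.0666  0.0556]
obj [ 0.5965 -0.0374  0.05  ] depthpt [ 0.597  -0.0374  0.0479]
```

```bash
cat >> h.py <<'E'
def plan(pos,xang=None):
    """shift in tool axes /0.6 and turn about tool z /90deg, for world pos and heading of tool x"""
    o=ctrl.get_obs(); R=Ro.from_rotvec(o["tool_rot"]).as_matrix()
    s=R.T@(np.asarray(pos)-o["tool_pos"])/.6
    if xang is None: r=np.zeros(3)
    else:
        c,n=np.cos(xang*np.pi/180),np.sin(xang*np.pi/180)
        G=np.array([[c,n,0],[n,-c,0],[0,0,-1]]); r=Ro.from_matrix(R.T@G).as_rotvec()/(np.pi/2)
    return np.r_[s,r].round(4)
def plate(M,d,cen,hubs,r=.08):
    K,R,t=M; v,u=np.mgrid[0:384,0:512]; 
    P=(np.stack([(u-K[0,2])/K[0,0]*d,(v-K[1,2])/K[1,1]*d,d],-1)-t)@R
    ok=d>0; rr=np.hypot(P[...,0]-cen[0],P[...,1]-cen[1]); S=P[ok&(rr<r)&(abs(P[...,2]-.042)<.012)]
    for _ in range(6):
        A=np.c_[S[:,:2]-cen,np.ones(len(S))]; c=np.linalg.lstsq(A,S[:,2],rcond=None)[0]; e=S[:,2]-A@c
        S=S[abs(e)<max(2*np.median(abs(e)),.0008)]
    print("plate n",len(S),"z0,slopes",c[2],c[:2],"res",e.std())
    for h in hubs:
        m=ok&(np.hypot(P[...,0]-h[0],P[...,1]-h[1])<.009)&(abs(P[...,2]-.08)<.012); Q=P[m]
        z=np.median(Q[:,2]) if len(Q) else np.nan
        Q=Q[abs(Q[:,2]-z)<.003]; hh=Q[:,2]-np.c_[Q[:,:2]-cen,np.ones(len(Q))]@c
        print("hub",h,"n",len(Q),"top z",z,"centroid",Q.mean(0),"bar height above plate mm",1e3*(np.median(hh)-.008))
    return c
CEN=np.array([.4916,.080]); LH=np.array([.473,.183]); RH=np.array([.510,-.023])
E
python3 - <<'E'
from h import *
plate(model("top"),np.load("pics/top0.npy"),CEN,[LH,RH])
print(plan([.42,.22,.29],126))
E
```

```text
plate n 1116 z0,slopes 0.04116145130074644 [-0.0016 -0.002 ] res 0.0009897218333827574
hub [0.473 0.183] n 28 top z 0.08056321953897397 centroid [0.4736 0.1831 0.0808] bar height above plate mm 31.786016798593156
hub [ 0.51  -0.023] n 33 top z 0.07939685953792915 centroid [ 0.5097 -0.0225  0.0792] bar height above plate mm 30.030410206996283
[-0.5567 -0.4801  0.0222 -0.001   0.0002  0.4047]
```

{"name": "apply_moves", "arguments": {"rows": [-0.05, -0.04, 0.002, 0, 0, 0.04, -0.12, -0.1, 0.004, 0, 0, 0.09, -0.2, -0.17, 0.008, 0, 0, 0.14, -0.28, -0.24, 0.011, 0, 0, 0.2, -0.36, -0.31, 0.014, 0, 0, 0.26, -0.44, -0.38, 0.018, 0, 0, 0.32, -0.5, -0.43, 0.02, 0, 0, 0.37, -0.54, -0.465, 0.022, 0, 0, 0.4, -0.557, -0.48, 0.022, 0, 0, 0.405, -0.557, -0.48, 0.022, 0, 0, 0.405, -0.557, -0.48, 0.022, 0, 0, 0.405, -0.557, -0.48, 0.022, 0, 0, 0.405], "grip": 0}}

```text
t: 1.35
tool_pos: [0.4199, 0.2209, 0.2905]
tool_rot: [-1.426, -2.799, 0.0]
contact_force: [-0.0, -0.3, -0.3]
opening: 0.0004
grip_force: 0.0
```

Run:
```python
from h import *
o=ctrl.get_obs(); im,d=ctrl.get_image("wrist"); cv2.imwrite("pics/w1.png",im); np.save("pics/w1.npy",d)
print(o["t"],o["q"],o["tool_pos"],o["tool_rot"],o["contact_force"],o["opening"])
plate(model("wrist",o),d,CEN,[LH,RH])
```

```text
1.35 [ 0.3271 -0.3123  1.9668  0.0005  1.4876 -0.3015] [0.4199 0.2209 0.2905] [-1.4256 -2.7987  0.    ] [-0.0196 -0.2715 -0.3068] 0.00040345422581209334
plate n 514 z0,slopes 0.04146453858863585 [ 0.0072 -0.0053] res 0.00040269392145159984
hub [0.473 0.183] n 127 top z 0.07951928188051463 centroid [0.4727 0.1856 0.0795] bar height above plate mm 30.76345605868998
hub [ 0.51  -0.023] n 0 top z nan centroid [nan nan nan] bar height above plate mm nanh.py:39: RuntimeWarning: Mean of empty slice.
  print("hub",h,"n",len(Q),"top z",z,"centroid",Q.mean(0),"bar height above plate mm",1e3*(np.median(hh)-.008))
  ret = um.true_divide(
  return _methods._mean(a, axis=axis, dtype=dtype,
  ret = ret.dtype.type(ret / rcount)
```

View pics/w1.png

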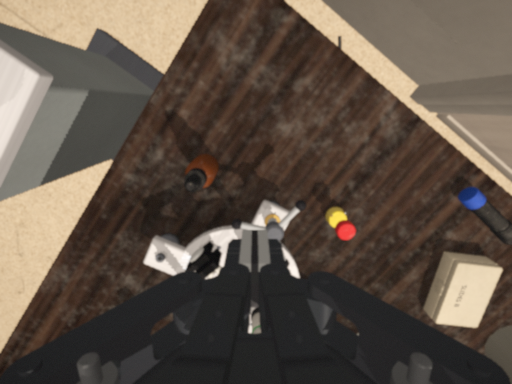

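{"name": "apply_moves", "arguments": {"rows": [-0.04, -0.005, 0, 0, 0, 0, -0.09, -0.011, 0, 0, 0, 0, -0.128, -0.017, 0.03, 0, 0, 0, -0.128, -0.017, 0.08, 0, 0, 0, -0.128, -0.017, 0.13, 0, 0, 0, -0.128, -0.017, 0.17, 0, 0, 0, -0.128, -0.017, 0.2, 0, 0, 0, -0.128, -0.017, 0.215, 0, 0, 0, -0.128, -0.017, 0.225, 0, 0, 0, -0.128, -0.017, 0.235, 0, 0, 0, -0.128, -0.017, 0.245, 0, 0, 0]}}

```text
t: 2.5
tool_pos: [0.4578, 0.1526, 0.1444]
tool_rot: [1.425, 2.798, 0.002]
contact_force: [-0.5, 1.4, -1.0]
opening: 0.0001
grip_force: 0.0
```

Run:
```python
from h import *
o=ctrl.get_obs(); print(o["tool_pos"],o["contact_force"])
a,d=ctrl.get_image("top"); a=a[155:265,150:300]; 
b,_=ctrl.get_image("side"); b=b[135:245,145:305]
a=cv2.resize(a,(540,396),interpolation=cv2.INTER_CUBIC);b=cv2.resize(b,(576,396),interpolation=cv2.INTER_CUBIC)
w,_=ctrl.get_image("wrist")
cv2.imwrite("pics/s2.png",np.vstack([np.hstack([cv2.resize(a,(400,300)),cv2.resize(b,(400,300))]),np.hstack([cv2.resize(w[100:384],(400,300)),cv2.resize(w[130:300,150:400],(400,300))])]))
```

```text
[0.4578 0.1526 0.1444] [-0.4847  1.3977 -0.9666]
```

View pics/s2.png

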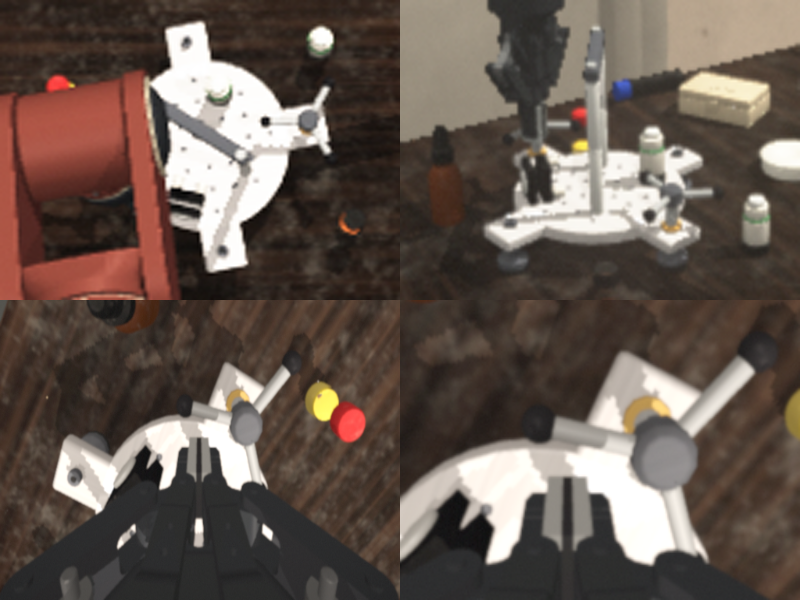

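{"name": "apply_moves", "arguments": {"rows": [0, 0, 0.01, 0, 0, 0, 0, 0, 0.02, 0, 0, 0, 0, 0, 0.027, 0, 0, 0, 0.003, -0.001, 0.027, 0, 0, 0, 0.0073, -0.0014, 0.027, 0, 0, 0, 0.012, -0.003, 0.027, 0, 0, 0, 0.0165, -0.0039, 0.027, 0, 0, 0, 0.0261, -0.0047, 0.027, 0, 0, 0, 0.0357, -0.0039, 0.027, 0, 0, 0, 0.0449, -0.0014, 0.027, 0, 0, 0, 0.0536, 0.0027, 0.027, 0, 0, 0, 0.0615, 0.0082, 0.027, 0, 0, 0, 0.0682, 0.0149, 0.027, 0, 0, 0, 0.0737, 0.0228, 0.027, 0, 0, 0, 0.0778, 0.0315, 0.027, 0, 0, 0, 0.0803, 0.0407, 0.027, 0, 0, 0, 0.0811, 0.0503, 0.027, 0, 0, 0]}}

```text
t: 4.35
tool_pos: [0.4527, 0.2097, 0.1269]
tool_rot: [-1.426, -2.797, 0.001]
contact_force: [-2.7, -3.6, -0.6]
opening: 0.0003
grip_force: 1.3
```

Run:
```python
from h import *
o=ctrl.get_obs(); print(o["tool_pos"],o["contact_force"])
w,d=ctrl.get_image("wrist"); s,_=ctrl.get_image("side")
cv2.imwrite("pics/s3.png",np.hstack([cv2.resize(s[135:245,145:305],(400,300)),cv2.resize(w[130:300,150:400],(400,300))]))
```

```text
[0.4527 0.2097 0.1269] [-2.7064 -3.5869 -0.5689]
```

View pics/s3.png

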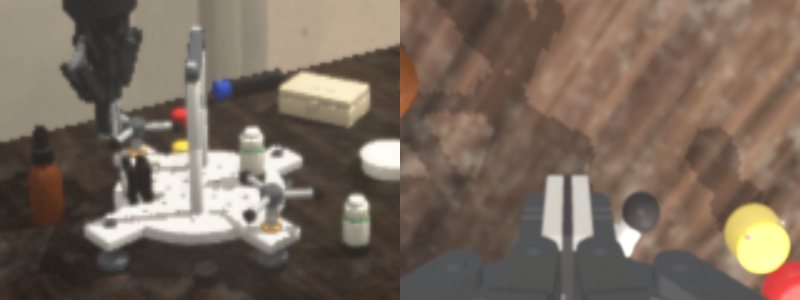

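{"name": "apply_moves", "arguments": {"rows": [-0.0008, 0.0096, 0, 0, 0, 0, -0.0033, 0.0188, 0, 0, 0, 0, -0.0074, 0.0275, 0, 0, 0, 0, -0.0129, 0.0354, 0, 0, 0, 0, -0.0196, 0.0421, 0, 0, 0, 0, -0.0275, 0.0476, 0, 0, 0, 0, -0.0362, 0.0517, 0, 0, 0, 0, -0.0454, 0.0542, 0, 0, 0, 0, -0.055, 0.055, 0, 0, 0, 0, -0.0646, 0.0542, 0, 0, 0, 0, -0.0738, 0.0517, 0, 0, 0, 0, -0.0738, 0.0517, 0, 0, 0, 0]}}

```text
t: 5.65
tool_pos: [0.5052, 0.191, 0.128]
tool_rot: [1.427, 2.796, 0.002]
contact_force: [1.0, 1.1, 0.3]
opening: -0.0001
grip_force: 0.8
```

Run:
```python
from h import *
o=ctrl.get_obs(); print(o["t"],o["tool_pos"],o["contact_force"])
w,d=ctrl.get_image("wrist"); s,_=ctrl.get_image("side")
cv2.imwrite("pics/s4.png",np.hstack([cv2.resize(s[135:245,145:305],(400,300)),cv2.resize(w[130:300,150:400],(400,300))]))
M=model("wrist",o); K,R,t=M; v,u=np.mgrid[0:384,0:512]
P=(np.stack([(u-K[0,2])/K[0,0]*d,(v-K[1,2])/K[1,1]*d,d],-1)-t)@R
# handle points between bar heights, outside of tool
m=(d>0)&(abs(P[...,2]-.07)<.012)&(np.hypot(P[...,0]-LH[0],P[...,1]-LH[1])<.052)
Q=P[m]; rr=np.hypot(*(Q[:,:2]-LH).T); a=np.degrees(np.arctan2(*(Q[:,:2]-LH).T[::-1]))
h,e=np.histogram(a[rr>.018],np.arange(-180,181,10)); print([(int(x),int(n)) for x,n in zip(e,h) if n])
# away from the fingers, ball region
```

```text
5.65 [0.5052 0.191  0.128 ] [0.9579 1.099  0.3018]
[(-160, 42), (-150, 672), (-140, 206), (-30, 14), (-20, 55), (-10, 38), (10, 24), (20, 468), (30, 552), (90, 489), (100, 637), (110, 5)]
```

{"name": "apply_moves", "arguments": {"rows": [0.004, 0.001, 0, 0, 0, 0, 0.004, 0.001, -0.03, 0, 0, 0, 0.004, 0.001, -0.08, 0, 0, 0, 0.004, 0.001, -0.15, 0, 0, 0, 0.004, 0.001, -0.22, 0, 0, 0, 0.0, 0.0, -0.29, 0, 0, 0.03, -0.03, -0.02, -0.34, 0, 0, 0.08, -0.08, -0.06, -0.35, 0, 0, 0.16, -0.13, -0.1, -0.35, 0, 0, 0.24, -0.18, -0.135, -0.35, 0, 0, 0.32, -0.23, -0.17, -0.35, 0, 0, 0.4, -0.28, -0.21, -0.35, 0, 0, 0.48, -0.33, -0.25, -0.35, 0, 0, 0.56, -0.38, -0.285, -0.35, 0, 0, 0.64, -0.43, -0.32, -0.35, 0, 0, 0.72, -0.48, -0.36, -0.35, 0, 0, 0.8, -0.52, -0.39, -0.35, 0, 0, 0.88, -0.52, -0.39, -0.35, 0, 0, 0.96, -0.52, -0.39, -0.35, 0, 0, 1.0, -0.52, -0.39, -0.35, 0, 0, 1.0]}}

```text
t: 7.75
tool_pos: [0.4978, -0.1986, 0.3372]
tool_rot: [2.988, 0.97, -0.002]
contact_force: [-0.1, 0.2, -0.3]
opening: -0.0
grip_force: 0.0
```

```bash
cat >> h.py <<'E'
def topmeas(n=4):
    ds=[];
    for _ in range(n): im,d=ctrl.get_image("top"); ds.append(d)
    D=np.median(ds,0); print("noise",np.std(ds,0)[180:230,190:260].mean())
    plate(model("top"),D,CEN,[LH,RH]); return im,D
E
python3 - <<'E'
from h import *
o=ctrl.get_obs(); print(o["t"],o["q"],o["tool_pos"],o["contact_force"])
im,D=topmeas(); cv2.imwrite("pics/top5.png",im); np.save("pics/top5.npy",D)
print(plan([.5386,-.0065,.30],-55))
E
```

```text
7.75 [-0.5182 -0.179   1.779  -0.0008  1.5423  0.4251] [ 0.4978 -0.1986  0.3372] [-0.0774  0.2154 -0.2922]
noise 0.008887258
plate n 1159 z0,slopes 0.04133990142649944 [-0.0008  0.0123] res 0.0005688320288354751
hub [0.473 0.183] n 37 top z 0.07447229358323196 centroid [0.4727 0.1831 0.0745] bar height above plate mm 23.867012550907603
hub [ 0.51  -0.023] n 38 top z 0.07867851361516937 centroid [ 0.5097 -0.023   0.0786] bar height above plate mm 30.61053126888027
[ 0.2426 -0.2183  0.0623  0.0002  0.0002  1.0117]
```

{"name": "apply_moves", "arguments": {"rows": [0.02, -0.018, 0, 0, 0, 0.06, 0.05, -0.045, 0, 0, 0, 0.15, 0.08, -0.072, 0, 0, 0, 0.24, 0.11, -0.099, 0, 0, 0, 0.33, 0.14, -0.126, 0, 0, 0, 0.42, 0.17, -0.153, 0, 0, 0, 0.51, 0.2, -0.18, 0, 0, 0, 0.6, 0.225, -0.2, 0, 0, 0, 0.69, 0.2426, -0.2183, 0, 0, 0, 0.78, 0.2426, -0.2183, 0, 0, 0, 0.87, 0.2426, -0.2183, 0.03, 0, 0, 0.96, 0.2426, -0.2183, 0.08, 0, 0, 1.0, 0.2426, -0.2183, 0.14, 0, 0, 1.0, 0.2426, -0.2183, 0.2, 0, 0, 1.0, 0.2426, -0.2183, 0.25, 0, 0, 1.0, 0.2426, -0.2183, 0.28, 0, 0, 1.0, 0.2426, -0.2183, 0.3, 0, 0, 1.0, 0.2426, -0.2183, 0.315, 0, 0, 1.0, 0.2426, -0.2183, 0.33, 0, 0, 1.0, 0.2426, -0.2183, 0.349, 0, 0, 1.0]}}

```text
t: 9.95
tool_pos: [0.5399, -0.0069, 0.1289]
tool_rot: [-2.798, 1.426, -0.004]
contact_force: [-0.8, 0.7, -0.1]
opening: -0.0001
grip_force: 0.0
```

Run:
```python
from h import *
o=ctrl.get_obs(); print(o["t"],o["q"],o["tool_pos"],o["tool_rot"],o["contact_force"])
R=Ro.from_rotvec(o["tool_rot"]).as_matrix()
for ps in [-85,-75,-60,-45,-30,-15,0,15,30,45,60,75,90,105,116]:
    a=np.radians(-55-ps); p=[RH[0]+.033*np.cos(a),RH[1]+.033*np.sin(a),.128]
    print(ps,plan(p)[:3])
```

```text
9.95 [-0.1506  0.0271  1.9491 -0.0001  1.1625  2.3629] [ 0.5399 -0.0069  0.1289] [-2.7983  1.4261 -0.0043] [-0.8098  0.7142 -0.0687]
-85 [-0.0018  0.0015  0.0014]
-75 [0.0076 0.0033 0.0015]
-60 [0.0207 0.009  0.0015]
-45 [0.032  0.018  0.0015]
-30 [0.0405 0.0295 0.0015]
-15 [0.0458 0.0428 0.0015]
0 [0.0474 0.0571 0.0014]
15 [0.0453 0.0713 0.0014]
30 [0.0396 0.0845 0.0014]
45 [0.0306 0.0957 0.0013]
60 [0.0191 0.1043 0.0013]
75 [0.0057 0.1095 0.0012]
90 [-0.0085  0.1112  0.0012]
105 [-0.0227  0.109   0.0012]
116 [-0.0325  0.1052  0.0012]
```

{"name": "apply_moves", "arguments": {"rows": [0.003, 0.0022, 0.001, 0, 0, 0, 0.0076, 0.0033, 0.001, 0, 0, 0, 0.0143, 0.0058, 0.001, 0, 0, 0, 0.0207, 0.009, 0.001, 0, 0, 0, 0.0266, 0.0132, 0.001, 0, 0, 0, 0.032, 0.018, 0.001, 0, 0, 0, 0.0366, 0.0236, 0.001, 0, 0, 0, 0.0405, 0.0295, 0.001, 0, 0, 0, 0.0435, 0.036, 0.001, 0, 0, 0, 0.0458, 0.0428, 0.001, 0, 0, 0, 0.047, 0.0499, 0.001, 0, 0, 0, 0.0474, 0.0571, 0.001, 0, 0, 0, 0.0468, 0.0642, 0.001, 0, 0, 0, 0.0453, 0.0713, 0.001, 0, 0, 0, 0.0429, 0.078, 0.001, 0, 0, 0, 0.0396, 0.0845, 0.001, 0, 0, 0, 0.0355, 0.0904, 0.001, 0, 0, 0, 0.0306, 0.0957, 0.001, 0, 0, 0]}}

```text
t: 11.75
tool_pos: [0.5029, -0.0555, 0.1276]
tool_rot: [2.799, -1.426, 0.001]
contact_force: [2.3, -0.1, -0.5]
opening: 0.0005
grip_force: 0.9
```

```bash
cat >> h.py <<'E'
def balls(H):
    o=ctrl.get_obs(); w,d=ctrl.get_image("wrist"); M=model("wrist",o); K,R,t=M; v,u=np.mgrid[0:384,0:512]
    P=(np.stack([(u-K[0,2])/K[0,0]*d,(v-K[1,2])/K[1,1]*d,d],-1)-t)@R
    m=(d>0)&(abs(P[...,2]-.07)<.012)&(np.hypot(P[...,0]-H[0],P[...,1]-H[1])<.052)
    Q=P[m]; rr=np.hypot(*(Q[:,:2]-H).T); a=np.degrees(np.arctan2(*(Q[:,:2]-H).T[::-1]))
    h,e=np.histogram(a[rr>.018],np.arange(-180,181,10)); print([(int(x),int(n)) for x,n in zip(e,h) if n>9])
    return w,d
E
python3 - <<'E'
from h import *
o=ctrl.get_obs(); print(o["t"],o["tool_pos"],o["contact_force"]); balls(RH)
for ps in [45,60,75,90,105,116]:
    a=np.radians(-55-ps); p=[RH[0]+.033*np.cos(a),RH[1]+.033*np.sin(a),.128]
    print(ps,plan(p)[:3])
E
```

```text
11.75 [ 0.5029 -0.0555  0.1276] [ 2.3445 -0.1372 -0.4764]
[(-130, 40), (-110, 256), (-100, 320), (-90, 379), (-80, 108), (-20, 632), (-10, 330)]
45 [ 0.002  -0.0026 -0.001 ]
60 [-0.0095  0.0059 -0.001 ]
75 [-0.0228  0.0112 -0.001 ]
90 [-0.0371  0.0128 -0.001 ]
105 [-0.0513  0.0107 -0.001 ]
116 [-0.0611  0.0068 -0.001 ]
```

{"name": "apply_moves", "arguments": {"rows": [-0.005, 0.002, 0, 0, 0, 0, -0.0095, 0.0059, 0, 0, 0, 0, -0.016, 0.009, 0, 0, 0, 0, -0.0228, 0.0112, 0, 0, 0, 0, -0.0299, 0.0125, 0, 0, 0, 0, -0.0371, 0.0128, 0, 0, 0, 0, -0.0442, 0.0122, 0, 0, 0, 0, -0.0513, 0.0107, 0, 0, 0, 0, -0.0565, 0.009, 0, 0, 0, 0, -0.0611, 0.0068, 0, 0, 0, 0, -0.0611, 0.0068, 0, 0, 0, 0]}}

```text
t: 12.9
tool_pos: [0.478, -0.0276, 0.1273]
tool_rot: [2.799, -1.426, -0.002]
contact_force: [0.1, -1.9, 1.4]
opening: 0.0002
grip_force: 0.9
```

Run:
```python
from h import *
o=ctrl.get_obs(); print(o["t"],o["tool_pos"],o["contact_force"]); balls(RH)
print(plan([.5,-.20,.33]))
```

```text
12.9 [ 0.478  -0.0276  0.1273] [ 0.12   -1.9234  1.351 ]
[(-180, 93), (-170, 134), (-160, 829), (-100, 54), (-90, 712), (-80, 284), (20, 20), (30, 767), (40, 209), (140, 25), (150, 76), (160, 37)]
[ 0.2534  0.1393 -0.3381  0.      0.      0.    ]
```

{"name": "apply_moves", "arguments": {"rows": [0.004, 0.001, 0, 0, 0, 0, 0.004, 0.001, -0.02, 0, 0, 0, 0.004, 0.001, -0.08, 0, 0, 0, 0.004, 0.001, -0.15, 0, 0, 0, 0.03, 0.02, -0.22, 0, 0, 0, 0.09, 0.05, -0.27, 0, 0, 0, 0.15, 0.085, -0.31, 0, 0, 0, 0.21, 0.115, -0.338, 0, 0, 0, 0.2534, 0.139, -0.338, 0, 0, 0, 0.2534, 0.139, -0.338, 0, 0, 0, 0.2534, 0.139, -0.338, 0, 0, 0, 0.2534, 0.139, -0.338, 0, 0, 0]}}

```text
t: 14.15
tool_pos: [0.5, -0.1992, 0.33]
tool_rot: [-2.799, 1.426, 0.002]
contact_force: [0.3, 0.5, 0.5]
opening: -0.0001
grip_force: 0.0
```

Run:
```python
from h import *
o=ctrl.get_obs(); print(o["t"],o["tool_pos"],o["contact_force"])
im,D=topmeas(8); cv2.imwrite("pics/top6.png",im); np.save("pics/top6.npy",D)
K,R,t=model("top"); v,u=np.mgrid[0:384,0:512]
P=(np.stack([(u-K[0,2])/K[0,0]*D,(v-K[1,2])/K[1,1]*D,D],-1)-t)@R
for H in (LH,RH):
    Q=P[(abs(P[...,2]-.07)<.01)&(np.hypot(P[...,0]-H[0],P[...,1]-H[1])<.05)]-np.r_[H,0]; r=np.hypot(Q[:,0],Q[:,1]);Q=Q[r>.02]
    a=np.arctan2(Q[:,1],Q[:,0]); print("phase",np.degrees(np.angle(np.exp(3j*a).mean())/3))
```

```text
14.15 [ 0.5    -0.1992  0.33  ] [0.3484 0.5042 0.5003]
noise 0.014393248
plate n 1328 z0,slopes 0.041580266213219044 [-0.0009  0.0054] res 0.00045796454756707935
hub [0.473 0.183] n 37 top z 0.07458221087194629 centroid [0.4727 0.1828 0.0745] bar height above plate mm 24.42704159508207
hub [ 0.51  -0.023] n 38 top z 0.07466768617389831 centroid [ 0.5098 -0.0231  0.0747] bar height above plate mm 25.65926175833807
phase -19.03350811598241
phase 36.706086712588245
```

Run:
```python
from h import *
for ps in [-25,-10,0,10,20,30,37]:
    a=np.radians(-55-ps); p=[RH[0]+.033*np.cos(a),RH[1]+.033*np.sin(a),.127]
    print(ps,plan(p))
```

```text
-25 [-0.1784 -0.2087  0.3388  0.      0.      0.    ]
-10 [-0.1744 -0.1949  0.3388  0.      0.      0.    ]
0 [-0.1737 -0.1853  0.3388  0.      0.      0.    ]
10 [-0.1747 -0.1758  0.3388  0.      0.      0.    ]
20 [-0.1773 -0.1666  0.3388  0.      0.      0.    ]
30 [-0.1815 -0.158   0.3388  0.      0.      0.    ]
37 [-0.1853 -0.1524  0.3388  0.      0.      0.    ]
```

{"name": "apply_moves", "arguments": {"rows": [-0.04, -0.05, 0, 0, 0, 0, -0.09, -0.1, 0, 0, 0, 0, -0.14, -0.16, 0.02, 0, 0, 0, -0.178, -0.209, 0.08, 0, 0, 0, -0.178, -0.209, 0.15, 0, 0, 0, -0.178, -0.209, 0.22, 0, 0, 0, -0.178, -0.209, 0.265, 0, 0, 0, -0.178, -0.209, 0.285, 0, 0, 0, -0.178, -0.209, 0.305, 0, 0, 0, -0.178, -0.209, 0.325, 0, 0, 0, -0.178, -0.209, 0.339, 0, 0, 0, -0.1755, -0.202, 0.339, 0, 0, 0, -0.1744, -0.195, 0.339, 0, 0, 0, -0.1737, -0.185, 0.339, 0, 0, 0, -0.1747, -0.176, 0.339, 0, 0, 0, -0.1773, -0.1666, 0.339, 0, 0, 0, -0.1815, -0.158, 0.339, 0, 0, 0, -0.1853, -0.1524, 0.339, 0, 0, 0, -0.1853, -0.1524, 0.339, 0, 0, 0, -0.1853, -0.1524, 0.339, 0, 0, 0]}}

```text
t: 16.55
tool_pos: [0.5087, -0.0566, 0.1271]
tool_rot: [2.798, -1.426, 0.0]
contact_force: [1.8, 0.7, 0.8]
opening: 0.0001
grip_force: 0.7
```

Run:
```python
from h import *
o=ctrl.get_obs(); print(o["t"],o["tool_pos"],o["contact_force"]); balls(RH)
print(plan([.5,-.20,.33]))
```

```text
16.55 [ 0.5087 -0.0566  0.1271] [1.756  0.742  0.8407]
[(-130, 33), (-120, 84), (-110, 12), (-100, 266), (-90, 383), (-80, 348), (-70, 93), (-10, 483), (0, 240)]
[ 0.1849  0.1525 -0.3382  0.      0.      0.    ]
```

{"name": "apply_moves", "arguments": {"rows": [0.002, -0.005, 0, 0, 0, 0, 0.002, -0.008, -0.02, 0, 0, 0, 0.002, -0.008, -0.08, 0, 0, 0, 0.01, 0, -0.15, 0, 0, 0, 0.04, 0.03, -0.22, 0, 0, 0, 0.09, 0.07, -0.28, 0, 0, 0, 0.14, 0.11, -0.32, 0, 0, 0, 0.185, 0.1525, -0.338, 0, 0, 0, 0.185, 0.1525, -0.338, 0, 0, 0, 0.185, 0.1525, -0.338, 0, 0, 0, 0.185, 0.1525, -0.338, 0, 0, 0, 0.185, 0.1525, -0.338, 0, 0, 0]}}

```text
t: 17.8
tool_pos: [0.4999, -0.1988, 0.3287]
tool_rot: [-2.8, 1.425, 0.003]
contact_force: [0.5, 0.6, 0.2]
opening: -0.0
grip_force: 0.0
```

Run:
```python
from h import *
o=ctrl.get_obs(); print(o["t"],o["tool_pos"],o["contact_force"])
im,D=topmeas(8); im2,_=ctrl.get_image("side")
a=cv2.resize(im[155:265,150:300],(400,293),interpolation=cv2.INTER_CUBIC); b=cv2.resize(im2[135:245,145:305],(400,293),interpolation=cv2.INTER_CUBIC)
cv2.imwrite("pics/f7.png",np.hstack([a,b]))
```

```text
17.8 [ 0.4999 -0.1988  0.3287] [0.5475 0.5961 0.1968]
noise 0.013583732
plate n 1322 z0,slopes 0.04185956039097656 [-0.0002  0.0006] res 0.00044127917006328007
hub [0.473 0.183] n 38 top z 0.07389778542525084 centroid [0.4726 0.1827 0.074 ] bar height above plate mm 23.96632511687232
hub [ 0.51  -0.023] n 38 top z 0.07454434352091571 centroid [ 0.5099 -0.0231  0.0744] bar height above plate mm 24.75670713463774
```

View pics/f7.png

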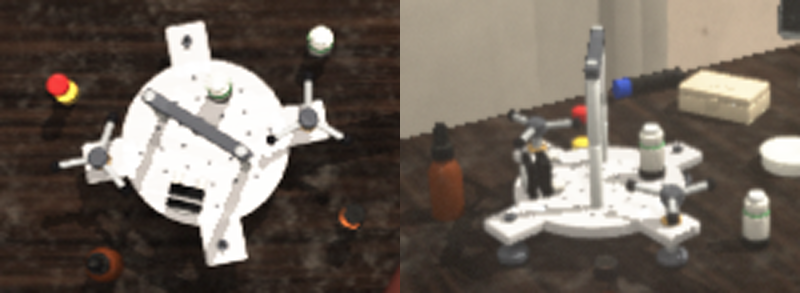

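```bash
python3 -c "
from station import ctrl
print(ctrl.finish_job())"
```

```text
the job is handed in; nothing more can be done
None
```

I turned both star handles clockwise until their bars sat about 24.0 mm (left) and 24.8 mm (right) above the plate, against a target of 24.5 mm. The plate is level to about 0.001 rad and the final picture shows nothing round the stand disturbed. I handed the job in at about 18 s; it returned no verdict, and I inferred the load on each foot from these heights rather than measuring it.

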